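# Prop the sprung catch open and take out the sample bottle

### The job

The amber bottle in the white holder is held down by a red sprung catch. Stand the yellow prop in the holder's slot and push it right down so that it wedges the catch open, leave it there, then lift the bottle out and stand it upright in the peach basket.

Things in the scene. Friction and masses are not known exactly. Their poses are not given: they have to be found in the camera images.
- prop_mid (a point): Centre (half-way up) of the loose yellow plastic prop: a plain rod 32 mm diameter, 105 mm tall, 90 g, standing upright on the bench; its lowest 8 mm taper to 22 mm diameter; z up its axis. Grip its top 35 mm: these stay clear of the holder when it is in the slot. The slim grey rod (18 mm) and short white bung near it are of no use.
- holder: White fixed holder, 90 x 196 mm. Origin at bench level below the slot's centre, z up. Slot 52 mm wide (x), floor 30 mm up: prop seats with its centre at (0,0,82) mm. Slot's +y side: fixed steel stop, face at y=16, flared at 72 to 88 mm height; -y side: red catch. Push the prop down at x=0, y=0 to -5 mm (5 to 15 N); it then stays by itself. Bottle well centre (0,96) mm, 53 mm bore, floor 6, rim 28 mm up.
- catch (a joint): Slide of the red catch, m: 0 closed (tongue over the bottle's shoulder by 10 mm), grows towards the holder's -y, stop at 0.034; a spring shuts it (4 N at 0, 7 N at 0.021). Seated prop: 0.021; bottle free above 0.013. Plate 58 to 66 mm up. Its ramp faces the slot, at 0 from y=5 mm, 70 mm up, back to y=-19 mm, 100 mm up: the prop pressed down on it drives it open.
- bottle_mid (a point): Centre (half-way up) of the amber glass bottle in the holder's well: 96 mm tall, about 140 g, z up; body 48 mm diameter, 50 mm tall, flat shoulder, neck 24 mm, blue cap 30 mm diameter, 28 mm tall at the top. Grip the cap: its middle is 34 mm above this point. A like bottle standing on the bench is not the one.
- basket: Peach plastic basket fixed on the bench, open on top, outside 160 mm (x) by 170 mm (y) by 50 mm tall, walls and floor 4 mm. Origin: centre of its underside; z up. A bottle standing in it has its centre 52 mm above the origin.
Things that resemble listed ones, but are neither listed nor needed, are in the scene too. Several things look just like the basket: the one meant starts farthest to the robot's right.

How it is judged (in metres and radians):
On the way:
1. the prop stands in the slot and holds the catch open while the bottle is still in its well (value of joint catch above 0.016 m and x of prop_mid in the frame of holder between -0.015 and 0.015 m and y of prop_mid in the frame of holder between -0.012 and 0.012 m and z of prop_mid in the frame of holder below 0.0945 m and angle between prop_mid's own z axis and vertical below 0.2 rad and z of bottle_mid in the frame of holder below 0.06 m and x of bottle_mid in the frame of holder between -0.01 and 0.01 m and y of bottle_mid in the frame of holder between 0.086 and 0.106 m), for 0.2 s.
At the end, for the whole second after the job is handed in: Prop in the slot (15 mm in x, 12 mm in y of its place, under 12 mm off the slot floor, tilt under 0.2 rad), catch open over 16 mm; bottle standing on the basket's floor (inside its walls, height within 8 mm, tilt under 0.15 rad) (value of joint catch above 0.016 m and x of prop_mid in the frame of holder between -0.015 and 0.015 m and y of prop_mid in the frame of holder between -0.012 and 0.012 m and z of prop_mid in the frame of holder below 0.0945 m and angle between prop_mid's own z axis and vertical below 0.2 rad and x of bottle_mid in the frame of basket between -0.06 and 0.06 m and y of bottle_mid in the frame of basket between -0.065 and 0.065 m and z of bottle_mid in the frame of basket between 0.044 and 0.06 m and angle between bottle_mid's own z axis and vertical below 0.15 rad); the robot touches nothing.
It also fails if it takes over 59 s, if anything falls off the work surface, if the arm or the gripper's body presses on something with over 40 N, if the wrist force passes 120 N, or if a joint passes its speed limit or range.

### The arm

A 6-joint arm with a two-finger parallel gripper is mounted at the origin on the work surface. World frame = base frame: x ahead of the robot, y to its left, z up, the work surface at z = 0. Lengths are in m, angles in degrees, forces in N, time in s.
With the tool pointing down it reaches from about 0.25 to 0.725 m from the base axis. Payload 9.7 kg.
Tool frame: the origin (TCP) lies midway between the tips of the shut fingers; the grasp point (between the pads) lies 19 mm behind it (grip_point_offset is the distance from the TCP to the grasp point, in m); y points along the fingers, z is the direction in which the jaws open and shut, and the axes are right-handed (so a half turn about y gives the same grasp; the last joint's range is limited). The gripper opens to 85 mm and grips with 20 to 120 N. Pads are 22 mm wide; open, the fingers measure 114 mm over their backs; the gripper's body (76 mm by 85 mm) begins 54 mm behind the grasp point. The pads swing forward as they close: fully open they stand 13 mm farther back than shut.
Start: joints at [71.448, 4.979, 10.078, 95.1, 0, 90], TCP at [0.175, 0.521, 0.231] pointing down, gripper open.
Joint ranges: [-179.16, 179.16], [-48.56, 103.87], [-65.8, 70.77], [-126.05, 130.52], [-82.76, 87.17], [-180, 180]. Speed limits (degrees/s): [127.2, 127.2, 147.25, 180, 180, 180].

### API

Orientations are given as [roll, pitch, yaw] about the fixed x, y, z axes, in that order (R = Rz(yaw) Ry(pitch) Rx(roll)).
In Python, from workcell import get_obs, camera, job_done, grip_point_offset gives the robot as it stands.
- The arm moves only by the tool move_arm, never from a script. Its argument "deltas" is a list that holds one entry, the list of rows, each a list of 4 numbers: the shift along the tool's x, y, z in m, then the turn about the tool's y in degrees. A call has 1 to 5 rows; each row is the pose to reach, as a shift and turn from the pose commanded when the call began, along the tool's axes at that moment; what a row does not reach only later rows make up. A row lasts 1/10 s, in which the tool goes at most 50 mm and 8.59 degrees, less where a joint would pass 70% of its speed; a pose out of reach is approached as far as the arm can. A call with a gripper value outside its range is refused whole. "claw" is the finger opening in m, from 0 to 0.0854, set as the call begins (left out, the last holds). The fingers move at their own pace and stop on an object; "newtons" is the grip in N (left out, the last holds). Time passes only in rows, so rows that repeat a pose let the fingers close. It gives the time, the measured TCP pose, the force and the opening at its end, in the units of the state.
- get_obs(): the state, without advancing time (a new reading comes with each control period).
- camera(name): name is "scene" or "top"; returns a dict with "color" (400x640x3 uint8, blue, green, red), "range_z" (400x640 float32, m along the optical axis (not along the pixel's ray), 0 where there is no reading), "fx", "fy", "cx", "cy" (pixels), "T" (4x4, takes a point from camera to world coordinates). Camera axes: x right, y down, z forward; pixel columns grow to the right and rows downward; lengths in m; the calibration is good to about 2 mm. A picture is of the moment at which its call begins.
- job_done(): hands the job in, once; it reports no verdict.
The state is a dict: "time": time; "q": joint angles; "qd": joint speeds; "joint_efforts": joint torques, N m; "ee_pos": TCP position; "tcp_rot": TCP orientation; "wrist_force": force on the tool from outside, world axes, zero at the start; "torque": the same for the moment, N m; "opening": finger opening in m.
Only numpy, scipy, OpenCV 4.12 (cv2) and the standard library are available. Lean on these libraries where they do the work, as an engineer would, in place of code of your own. Each camera call takes 0.05 s, during which the arm holds its last target. There are 200 camera calls.

## Working session

There is one attempt and no reset: what is moved stays moved. The work goes in short steps, Python scripts to look and compute and a tool call to move; the robot and the scene stay as the last step left them, time stands still between calls to the robot, and variables do not carry over. Pictures are saved under pics/ and viewed, about 8 in all and at most 12, crops included, and the job is handed in when it is done.

Besides the shell and the picture viewer there is one more tool, called after ">>>" as name(argument=value, ...) on one line, values as JSON. move_arm: Moves the arm, as the interface text tells. Its arguments: {"type":"object","properties":{"deltas":{"type":"array"},"claw":{"type":"number"},"newtons":{"type":"number"}},"required":["deltas"]}

```bash
mkdir -p pics; cat > h.py <<'E'
import numpy as np, cv2
from workcell import get_obs, camera, job_done, grip_point_offset
def snap(n):
    c=camera(n); np.savez(f'pics/{n}.npz',**{k:np.asarray(v) for k,v in c.items()}); return c
def load(n): return dict(np.load(f'pics/{n}.npz'))
def ray(c,u,v,z):
    d=c['T'][:3,:3]@np.array([(u-c['cx'])/c['fx'],(v-c['cy'])/c['fy'],1]); o=c['T'][:3,3]
    return o+d*(z-o[2])/d[2]
def cloud(c):
    v,u=np.mgrid[:400,:640]; r=c['range_z']
    p=np.stack([(u-c['cx'])/c['fx']*r,(v-c['cy'])/c['fy']*r,r],-1)
    P=p@c['T'][:3,:3].T+c['T'][:3,3]; P[r==0]=np.nan; return P
E
python3 - <<'E'
from h import *
for n in('scene','top'):
    c=snap(n); cv2.imwrite(f'pics/{n}0.png',c['color']); print(n,c['fx'],np.round(c['T'],3).tolist())
o=get_obs(); print(o['time'],o['ee_pos'],o['tcp_rot'],grip_point_offset)
E
```

```text
scene 424.8617842148779 [[0.506, 0.72, -0.475, 0.902], [0.862, -0.414, 0.291, -0.24], [0.013, -0.557, -0.83, 0.791], [0.0, 0.0, 0.0, 1.0]]
top 465.62625492976423 [[0.017, -0.981, 0.194, 0.227], [-1.0, -0.015, 0.013, -0.001], [-0.01, -0.195, -0.981, 1.154], [0.0, 0.0, 0.0, 1.0]]
0.1 [0.17493464 0.52122057 0.23063905] [-9.00695625e+01 -1.16004777e-03 -1.85526011e+01] 0.0187
```

View pics/scene0.png

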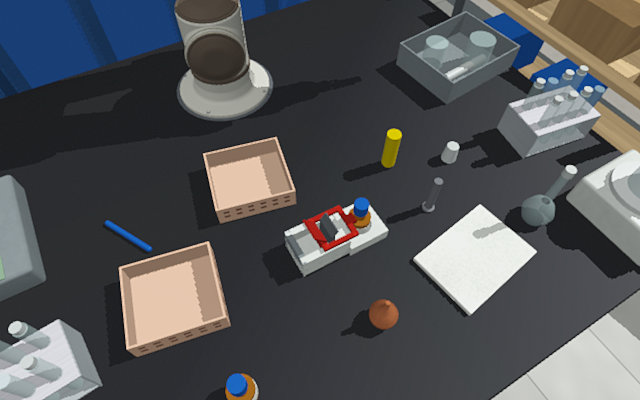

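View pics/top0.png

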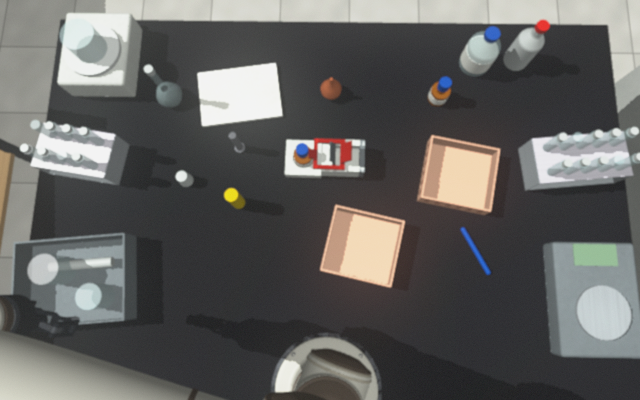

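Scene picture: the yellow prop is at (391,148), the holder with red catch and bottle at (337,235), and baskets at (250,180) and (175,300).
Top picture: the prop is at (233,196), the holder at (325,157) and its bottle cap at (302,150).
- **Prop look-alikes:** grey rod (237,142), white bung (184,179). I choose the yellow one.
- **Bottle look-alikes:** the bench bottle at (440,90). I choose the one in the holder.
- **Basket look-alikes:** (362,246) and (460,173). I choose (460,173), which is farthest to the robot's right (-y).

```bash
cat >> h.py <<'E'
def blob(c,name,roi):
    h=cv2.cvtColor(c['color'],cv2.COLOR_BGR2HSV); lo,hi={'y':((22,120,60),(35,255,255)),'b':((105,130,60),(125,255,255)),'r':((0,180,60),(4,255,255)),'p':((5,40,110),(18,140,255))}[name]
    m=cv2.inRange(h,lo,hi); k=np.zeros_like(m); x0,y0,x1,y1=roi; k[y0:y1,x0:x1]=m[y0:y1,x0:x1]; return k
E
python3 - <<'E'
from h import *
S=load('scene');T=load('top')
for c,n,R in((S,'S',dict(y=(370,110,420,180),b=(345,190,380,220),r=(290,195,370,260),p=(190,130,300,225))),(T,'T',dict(y=(215,180,255,215),b=(290,140,312,162),r=(310,130,360,175),p=(410,130,505,220)))):
    P=cloud(c)
    for k,r in R.items():
        if n=='S' and k=='p': r=(110,235,235,360)
        m=blob(c,k,r)>0; q=P[m]; q=q[~np.isnan(q[:,0])]
        zt=np.percentile(q[:,2],97); t=q[q[:,2]>zt-.006]
        print(n,k,m.sum(),'ztop',zt.round(3),'top mid',((t.max(0)+t.min(0))/2).round(4),'mean',t.mean(0).round(4), 'rect',cv2.minAreaRect(t[:,:2].astype(np.float32)*1000))
    # holder white: points z .02-.06
    x0,y0,x1,y1=(275,190,395,280) if n=='S' else (280,125,372,185)
    q=P[y0:y1,x0:x1].reshape(-1,3); q=q[(q[:,2]>.018)&(q[:,2]<.07)]
    print(n,'holder',cv2.minAreaRect(q[:,:2].astype(np.float32)*1000),np.histogram(q[:,2],bins=np.arange(.018,.071,.004))[0])
a=cv2.resize(S['color'][180:285,270:400],(780,630))[:600]
cv2.imwrite('pics/crop1.png',a)
E
```

```text
S y 559 ztop 0.105 top mid [0.4429 0.2245 0.1037] mean [0.4437 0.2243 0.1038] rect ((442.4908142089844, 225.15948486328125), (28.66445541381836, 32.12759780883789), 50.91404724121094)
S b 252 ztop 0.103 top mid [0.5566 0.0641 0.1012] mean [0.5573 0.0644 0.1007] rect ((556.6392822265625, 64.10606384277344), (28.57794952392578, 28.62131690979004), 0.16806426644325256)
S r 756 ztop 0.097 top mid [ 0.5551 -0.0469  0.0966] mean [ 0.5556 -0.0472  0.0956] rect ((555.0526733398438, -46.876949310302734), (48.23624038696289, 7.806636810302734), 0.29364722967147827)
S p 9053 ztop 0.05 top mid [ 0.5171 -0.3209  0.0484] mean [ 0.5208 -0.3284  0.0482] rect ((516.5001220703125, -321.09344482421875), (171.24447631835938, 162.2133026123047), 78.85831451416016)
S holder ((504.69036865234375, 13.544998168945312), (197.8377685546875, 192.98817443847656), 88.18946075439453) [114 262 821 187 111 109 135 136 251 685 135 474 150]
T y 309 ztop 0.107 top mid [0.4377 0.2246 0.1056] mean [0.4384 0.225  0.1047] rect ((437.6758728027344, 224.59103393554688), (30.101991653442383, 30.169775009155273), 89.69062042236328)
T b 107 ztop 0.105 top mid [0.5525 0.0647 0.1028] mean [0.5517 0.065  0.1022] rect ((552.6268920898438, 64.68437194824219), (25.376623153686523, 23.672964096069336), 1.0159133672714233)
T r 276 ztop 0.097 top mid [ 0.5506 -0.0439  0.0953] mean [ 0.5505 -0.0448  0.0947] rect ((550.6962280273438, -43.63766860961914), (8.381559371948242, 38.28253173828125), 84.91236877441406)
T p 5059 ztop 0.051 top mid [ 0.5135 -0.3213  0.0498] mean [ 0.5116 -0.3232  0.0493] rect ((513.353759765625, -321.1242370605469), (172.0089569091797, 161.58177185058594), 78.93351745605469)
T holder ((551.8738403320312, 12.2734375), (195.56155395507812, 91.7500228881836), 88.93907165527344) [ 41 166 588 238  47  28  37  39 143 397 158 233 180]
```

View pics/crop1.png

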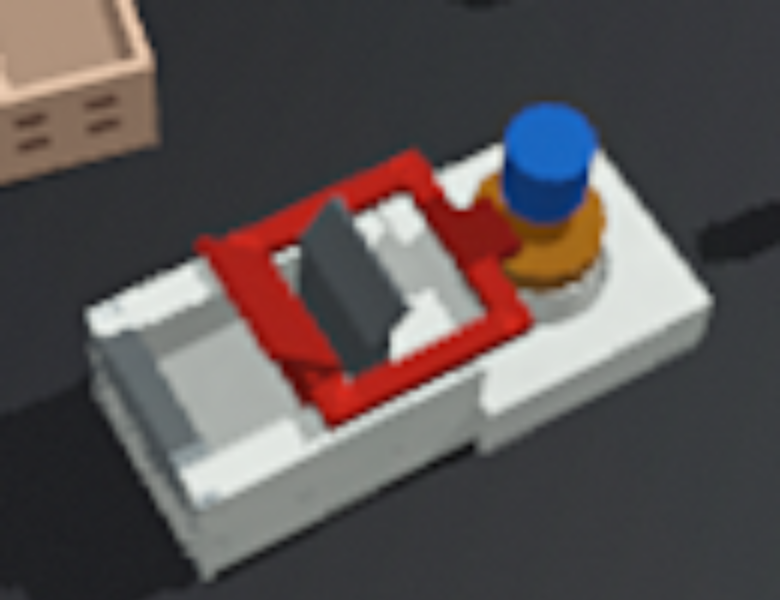

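The crop shows the slot between the red ramp (275,310) and the grey stop (350,290), with the closed tongue over the shoulder at (480,230). The choices hold. Next I move over the prop.

>>> move_arm(deltas=[[[0.043,0,-0.0246,0],[0.086,0,-0.049,0],[0.129,0,-0.0735,0],[0.172,0,-0.098,0],[0.215,0,-0.1225,0]]], claw=0.0854)

```text
time: 0.6
ee_pos: [0.3406, 0.3352, 0.2311]
tcp_rot: [-90.0, 0.0, -18.5]
wrist_force: [0.4, 0.5, -0.5]
opening: 0.0859
```

>>> move_arm(deltas=[[[0.043,0,-0.025,-6],[0.087,0,-0.05,-12],[0.1305,0,-0.0743,-17.5],[0.1305,0,-0.0743,-17.5],[0.1305,0,-0.0743,-17.5]]])

```text
time: 1.1
ee_pos: [0.4404, 0.2238, 0.2308]
tcp_rot: [-90.0, 0.1, -1.3]
wrist_force: [0.6, 0.3, -0.4]
opening: 0.0855
```

>>> move_arm(deltas=[[[0,0.04,0,0],[0,0.08,0,0],[0,0.12,0,0],[0,0.15,0,0],[0,0.159,0,0]]])

```text
time: 1.6
ee_pos: [0.4374, 0.2252, 0.0689]
tcp_rot: [-90.1, 0.3, -1.0]
wrist_force: [0.0, 0.4, -0.6]
opening: 0.0855
```

>>> move_arm(deltas=[[[0,0,0,0],[0,0,0,0],[0,0,0,0],[0,0,0,0],[0,0,0,0]]], claw=0.02, newtons=60)

```text
time: 2.1
ee_pos: [0.4408, 0.2255, 0.0741]
tcp_rot: [-89.9, -0.1, -1.1]
wrist_force: [0.8, 0.7, 5.7]
opening: 0.0305
```

>>> move_arm(deltas=[[[0,0,0,0],[0,0,0,0],[0,-0.02,0,0],[0,-0.04,0,0],[0,-0.04,0,0]]])

```text
time: 2.6
ee_pos: [0.4413, 0.2255, 0.1153]
tcp_rot: [-89.9, -0.2, -1.1]
wrist_force: [0.8, -0.1, -0.8]
opening: 0.0304
```

```bash
python3 - <<'E'
from h import *
S=snap('scene');T=snap('top')
o=get_obs(); print(o['ee_pos'],o['opening'])
for n,c in(('S',S),('T',T)):
    P=cloud(c); h=cv2.cvtColor(c['color'],cv2.COLOR_BGR2HSV); m=cv2.inRange(h,(22,120,60),(35,255,255))>0
    q=P[m]; q=q[(np.hypot(q[:,0]-.44,q[:,1]-.224)<.05)]; print(n,len(q),q.min(0).round(3),q.max(0).round(3))
a=S['color'][80:200,320:460]; cv2.imwrite('pics/grip.png',cv2.resize(a,(700,600)))
E
```

```text
[0.44022573 0.2250057  0.11239148] 0.030407974673602744
S 465 [ 0.424  0.197 -0.   ] [0.461 0.269 0.182]Traceback (most recent call last):
  File "<stdin>", line 6, in <module>
    return umr_minimum(a, axis, None, out, keepdims, initial, where)
ValueError: zero-size array to reduction operation minimum which has no identity
```

```bash
python3 - <<'E'
from h import *
S=load('scene'); cv2.imwrite('pics/grip.png',cv2.resize(S['color'][70:190,320:460],(700,600)))
E
```

```text
(no output)
```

View pics/grip.png

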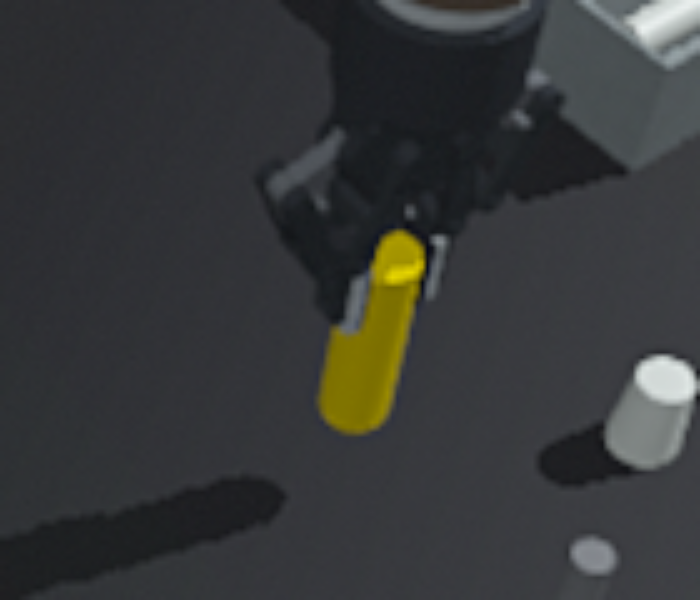

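>>> move_arm(deltas=[[[0,-0.03,0,0],[0,-0.06,0,0],[0,-0.09,0,0],[0,-0.115,0,0],[0,-0.115,0,0]]])

```text
time: 3.2
ee_pos: [0.4408, 0.2253, 0.2296]
tcp_rot: [-89.9, -0.2, -1.1]
wrist_force: [0.8, -0.3, -1.2]
opening: 0.0301
```

>>> move_arm(deltas=[[[0.016,0,-0.034,0],[0.032,0,-0.068,0],[0.048,0,-0.102,0],[0.064,0,-0.136,0],[0.08,0,-0.17,0]]])

```text
time: 3.7
ee_pos: [0.5168, 0.052, 0.2252]
tcp_rot: [-90.0, 0.1, -1.1]
wrist_force: [0.2, 0.8, -1.4]
opening: 0.0303
```

>>> move_arm(deltas=[[[0.014,0,-0.034,0],[0.026,0,-0.063,0],[0.036,0,-0.085,0],[0.036,0,-0.085,0],[0.036,0,-0.085,0]]])

```text
time: 4.2
ee_pos: [0.5508, -0.0324, 0.2254]
tcp_rot: [-90.0, 0.2, -1.1]
wrist_force: [-0.6, 0.3, -1.4]
opening: 0.0304
```

The prop hangs straight in the pads: top at (400,265), foot at (350,410). Now a check above the slot.

```bash
python3 - <<'E'
from h import *
S=snap('scene');T=snap('top'); o=get_obs(); print(o['ee_pos'],o['opening'])
P=cloud(S); h=cv2.cvtColor(S['color'],cv2.COLOR_BGR2HSV); m=cv2.inRange(h,(22,120,60),(35,255,255))
n,l,st,ce=cv2.connectedComponentsWithStats(m); i=1+np.argmax(st[1:,4]); print(st[i],ce[i])
q=P[l==i]; q=q[~np.isnan(q[:,0])]; q=q[(q[:,0]>.5)&(q[:,0]<.62)]
for a in np.arange(.14,.25,.012):
    s=q[(q[:,2]>=a)&(q[:,2]<a+.012)]
    if len(s)>8: 
        A=np.c_[2*s[:,:2],np.ones(len(s))]; r=np.linalg.lstsq(A,(s[:,:2]**2).sum(1),rcond=None)[0]; print(a.round(3),len(s),r[:2].round(4),s.min(0).round(4),s.max(0).round(4))
# steel stop: grey pts z>.072 in slot region
for n,c in(('S',load('scene')),('T',T)):
    P=cloud(c).reshape(-1,3); g=c['color'].reshape(-1,3).astype(int); sat=g.max(1)-g.min(1)
    k=(abs(P[:,0]-.553)<.03)&(P[:,1]>-.03)&(P[:,1]<.03)&(P[:,2]>.068)&(P[:,2]<.095)&(sat<40)
    s=P[k]; print(n,len(s), s.min(0).round(3) if len(s) else'',s.max(0).round(3) if len(s) else '')
cv2.imwrite('pics/over.png',cv2.resize(S['color'][140:280,270:410],(600,600)))
E
```

```text
[ 0.55077832 -0.03153841  0.22636404] 0.03054765343616603
[308 166  20  49 758] [318.09498681 191.09630607]
0.152 21 [ 0.5524 -0.0331] [ 0.5497 -0.0484  0.1588] [ 0.5675 -0.0218  0.1638]
0.164 62 [ 0.5527 -0.033 ] [ 0.5495 -0.0489  0.164 ] [ 0.5686 -0.0216  0.1759]
0.176 68 [ 0.5526 -0.0329] [ 0.5498 -0.0489  0.1761] [ 0.5687 -0.0215  0.188 ]
0.188 70 [ 0.5528 -0.0334] [ 0.5509 -0.0493  0.1883] [ 0.569  -0.0225  0.1998]
0.2 69 [ 0.5531 -0.0336] [ 0.5509 -0.0491  0.2003] [ 0.5685 -0.0231  0.2118]
0.212 62 [ 0.5538 -0.0336] [ 0.5563 -0.0494  0.2127] [ 0.569  -0.0238  0.2239]
0.224 64 [ 0.5518 -0.033 ] [ 0.5604 -0.047   0.224 ] [ 0.5685 -0.0186  0.2359]
0.236 68 [ 0.5519 -0.033 ] [ 0.5597 -0.0465  0.2363] [ 0.5693 -0.0177  0.248 ]
0.248 237 [ 0.556  -0.0315] [ 0.5398 -0.0464  0.248 ] [ 0.5689 -0.0173  0.2598]
S 231 [ 0.532 -0.015  0.068] [0.58  0.    0.089]
T 0
```

View pics/over.png

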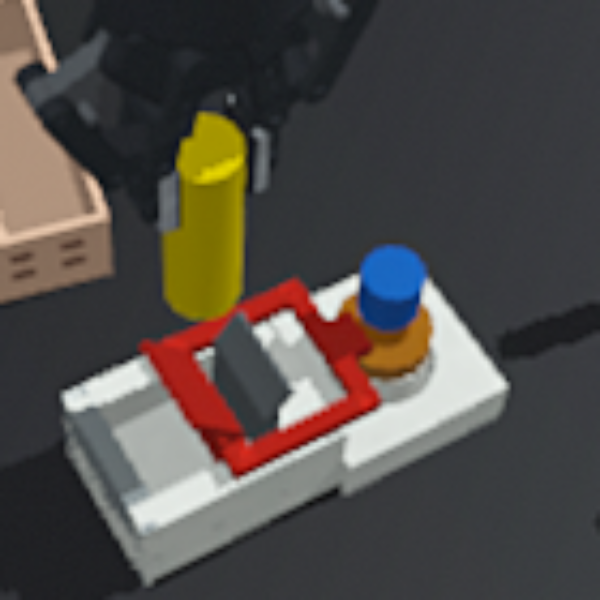

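The prop hangs upright at (205,215), over the slot. The stop is at (255,370) and the ramp at (190,405). In the same camera it reads about 3 mm low in x, and y is -1 mm. I correct that and descend.

>>> move_arm(deltas=[[[0.003,0.015,-0.001,0],[0.003,0.03,-0.001,0],[0.003,0.045,-0.001,0],[0.003,0.055,-0.001,0],[0.003,0.06,-0.001,0]]], newtons=90)

```text
time: 4.8
ee_pos: [0.5537, -0.0326, 0.1657]
tcp_rot: [-90.0, 0.1, -1.0]
wrist_force: [-1.0, 3.8, 7.5]
opening: 0.0298
```

>>> move_arm(deltas=[[[0,0.005,0,0],[0,0.01,0,0],[0,0.015,0,0],[0,0.02,0,0],[0,0.025,0,0]]])

```text
time: 5.3
ee_pos: [0.5556, -0.0319, 0.1448]
tcp_rot: [-89.9, -0.3, -1.0]
wrist_force: [0.4, 6.8, 12.3]
opening: 0.0297
```

>>> move_arm(deltas=[[[0,0.005,0,0],[0,0.01,0,0],[0,0.015,0,0],[0,0.02,0,0],[0,0.025,0,0]]])

```text
time: 5.8
ee_pos: [0.5548, -0.0316, 0.1181]
tcp_rot: [-89.8, -0.1, -1.0]
wrist_force: [0.9, 7.7, 1.8]
opening: 0.0294
```

>>> move_arm(deltas=[[[0,0.004,0,0],[0,0.008,0,0],[0,0.011,0,0],[0,0.014,0,0],[0,0.014,0,0]]])

```text
time: 6.3
ee_pos: [0.5548, -0.0317, 0.1043]
tcp_rot: [-89.8, -0.1, -1.0]
wrist_force: [0.7, 8.0, 2.8]
opening: 0.0297
```

>>> move_arm(deltas=[[[0,0.001,0,0],[0,0.002,0,0],[0,0.003,0,0],[0,0.003,0,0],[0,0.003,0,0]]])

```text
time: 6.8
ee_pos: [0.5555, -0.0316, 0.1041]
tcp_rot: [-89.8, -0.3, -1.0]
wrist_force: [-5.0, 8.5, 22.5]
opening: 0.0298
```

```bash
python3 - <<'E'
from h import *
S=snap('scene'); o=get_obs(); print(o['ee_pos'],o['wrist_force'])
P=cloud(S); h=cv2.cvtColor(S['color'],cv2.COLOR_BGR2HSV); m=cv2.inRange(h,(22,120,60),(35,255,255))>0
q=P[m]; q=q[(abs(q[:,0]-.555)<.04)&(abs(q[:,1]+.032)<.04)]
print(np.nanpercentile(q[:,2],[1,50,97,100]).round(4))
for a in np.arange(.07,.135,.012):
    s=q[(q[:,2]>=a)&(q[:,2]<a+.012)]
    if len(s)>8:
        A=np.c_[2*s[:,:2],np.ones(len(s))]; r=np.linalg.lstsq(A,(s[:,:2]**2).sum(1),rcond=None)[0]; print(a.round(3),len(s),r[:2].round(4))
E
```

```text
[ 0.55548736 -0.03162468  0.10408141] [-4.12551334  9.25958732 21.78182426]
[0.0448 0.1142 0.1361 0.1829]
0.07 47 [ 0.5549 -0.031 ]
0.082 43 [ 0.5582 -0.0329]
0.094 38 [ 0.5585 -0.0329]
0.106 43 [ 0.5563 -0.0323]
0.118 47 [ 0.5573 -0.0324]
0.13 161 [ 0.5602 -0.0302]
```

It is seated: the force rose to 22 N and the top is at 0.136, against 0.135 expected. I ease off, release and rise.

>>> move_arm(deltas=[[[0,-0.0015,0,0],[0,-0.0015,0,0]]])

```text
time: 7.05
ee_pos: [0.5552, -0.0316, 0.1042]
tcp_rot: [-89.8, -0.2, -1.0]
wrist_force: [-2.5, 7.6, 12.0]
opening: 0.0298
```

>>> move_arm(deltas=[[[0,0,0,0],[0,0,0,0],[0,0,0,0],[0,0,0,0],[0,0,0,0]]], claw=0.07)

```text
time: 7.55
ee_pos: [0.5542, -0.0334, 0.1016]
tcp_rot: [-90.0, 0.0, -1.1]
wrist_force: [-0.7, -0.5, 0.4]
opening: 0.0703
```

>>> move_arm(deltas=[[[0,-0.02,0,0],[0,-0.05,0,0],[0,-0.08,0,0],[0,-0.095,0,0],[0,-0.095,0,0]]])

```text
time: 8.05
ee_pos: [0.5551, -0.0334, 0.1991]
tcp_rot: [-90.0, -0.2, -1.1]
wrist_force: [0.3, -0.4, -0.4]
opening: 0.0702
```

>>> move_arm(deltas=[[[0,0,0.03,0],[0,0,0.06,0],[0,0,0.09,0],[0,0,0.096,0],[0,0,0.096,0]]])

```text
time: 8.55
ee_pos: [0.5556, 0.0634, 0.1956]
tcp_rot: [-90.0, 0.1, -1.0]
wrist_force: [0.9, -0.0, -0.3]
opening: 0.0699
```

```bash
python3 - <<'E'
from h import *
S=snap('scene'); o=get_obs(); print(o['ee_pos'],o['wrist_force'])
P=cloud(S); h=cv2.cvtColor(S['color'],cv2.COLOR_BGR2HSV)
m=cv2.inRange(h,(22,120,60),(35,255,255))>0
q=P[m]; q=q[(abs(q[:,0]-.555)<.04)&(abs(q[:,1]+.032)<.04)]; print('prop top',np.nanpercentile(q[:,2],[50,97]).round(4))
m=blob(S,'r',(290,195,370,260))>0; q=P[m]; q=q[q[:,2]>.091]; q=q[q[:,2]<.1]; print('ramp y',np.median(q,0).round(4))
m=blob(S,'b',(330,170,390,230))>0; q=P[m]; q=q[~np.isnan(q[:,0])]; t=q[q[:,2]>np.percentile(q[:,2],97)-.006]; print('cap',(t.max(0)+t.min(0))/2,len(t))
cv2.imwrite('pics/seated.png',cv2.resize(S['color'][140:280,270:410],(600,600)))
E
```

```text
[0.55570184 0.06259686 0.19583065] [-0.56108771 -0.75705019  0.48370207]
prop top [0.1166 0.1355]
ramp y [ 0.5538 -0.0676  0.0955]
cap [0.55691884 0.06441441 0.10067813] 165
```

View pics/seated.png

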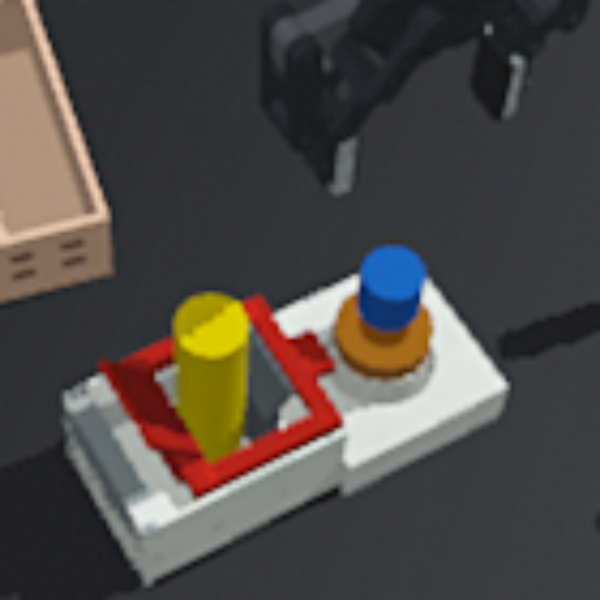

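The prop is upright in the slot at (212,370). The ramp has moved back 20.7 mm and the tongue at (318,355) is clear of the shoulder. I grip the cap.

>>> move_arm(deltas=[[[0,0.03,0.0015,0],[0,0.06,0.0015,0],[0,0.09,0.0015,0],[0,0.112,0.0015,0],[0,0.123,0.0015,0]]])

```text
time: 9.1
ee_pos: [0.5548, 0.0629, 0.0712]
tcp_rot: [-90.0, 0.2, -1.1]
wrist_force: [-0.2, 0.1, -0.2]
opening: 0.0698
```

>>> move_arm(deltas=[[[0,0,0,0],[0,0,0,0],[0,0,0,0],[0,0,0,0],[0,0,0,0]]], claw=0.015, newtons=60)

```text
time: 9.6
ee_pos: [0.5568, 0.0642, 0.0753]
tcp_rot: [-90.0, -0.1, -1.1]
wrist_force: [-0.3, -1.1, 6.6]
opening: 0.0285
```

>>> move_arm(deltas=[[[0,0,0,0],[0,-0.01,0,0],[0,-0.02,0,0],[0,-0.035,0,0],[0,-0.05,0,0]]])

```text
time: 10.1
ee_pos: [0.556, 0.0643, 0.1254]
tcp_rot: [-90.0, -0.0, -1.0]
wrist_force: [0.3, 0.1, -1.6]
opening: 0.0281
```

>>> move_arm(deltas=[[[0,-0.03,0,0],[0,-0.06,0,0],[0,-0.09,0,0],[0,-0.115,0,0],[0,-0.115,0,0]]])

```text
time: 10.6
ee_pos: [0.557, 0.0644, 0.2437]
tcp_rot: [-89.9, -0.4, -1.0]
wrist_force: [1.0, -0.1, -1.3]
opening: 0.0284
```

>>> move_arm(deltas=[[[-0.004,0,-0.04,0],[-0.007,0,-0.08,0],[-0.011,0,-0.12,0],[-0.014,0,-0.16,0],[-0.018,0,-0.2,0]]])

```text
time: 11.1
ee_pos: [0.5338, -0.1368, 0.2386]
tcp_rot: [-90.0, 0.0, -1.0]
wrist_force: [0.2, 0.3, -1.4]
opening: 0.0285
```

>>> move_arm(deltas=[[[-0.004,0,-0.04,0],[-0.007,0,-0.08,0],[-0.011,0,-0.12,0],[-0.014,0,-0.16,0],[-0.016,0,-0.185,0]]])

```text
time: 11.6
ee_pos: [0.5141, -0.3225, 0.2382]
tcp_rot: [-90.0, 0.0, -1.1]
wrist_force: [0.0, 1.1, -1.8]
opening: 0.0282
```

>>> move_arm(deltas=[[[0,0.01,0,0],[0,0.035,0,0],[0,0.065,0,0],[0,0.09,0,0],[0,0.1,0,0]]])

```text
time: 12.1
ee_pos: [0.5139, -0.3186, 0.1355]
tcp_rot: [-89.9, 0.2, -1.0]
wrist_force: [-0.2, 0.6, -1.6]
opening: 0.0282
```

```bash
python3 - <<'E'
from h import *
S=snap('scene'); o=get_obs(); print(o['ee_pos'],o['wrist_force'],o['opening'])
cv2.imwrite('pics/bask.png',cv2.resize(S['color'][140:370,90:390],(782,600)))
E
```

```text
[ 0.51387251 -0.31863427  0.135295  ] [ 0.56410949 -0.53545252 -1.82498706] 0.02809392408763504
```

View pics/bask.png

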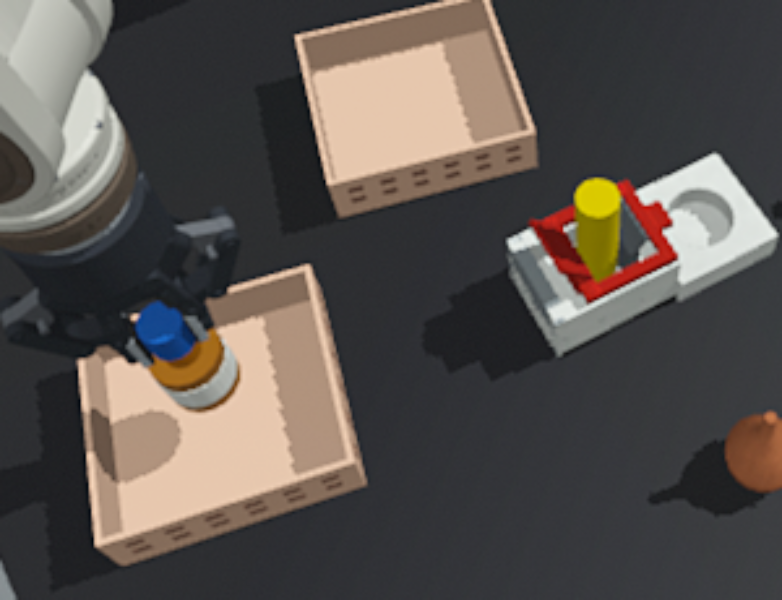

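The bottle hangs upright over the right-hand basket at (190,360) in the crop, and the prop still holds the catch open at (598,230). I lower it.

>>> move_arm(deltas=[[[0,0.02,0,0],[0,0.04,0,0],[0,0.052,0,0],[0,0.058,0,0],[0,0.058,0,0]]])

```text
time: 12.65
ee_pos: [0.5149, -0.3198, 0.0807]
tcp_rot: [-90.0, 0.0, -1.0]
wrist_force: [0.7, -0.5, -2.2]
opening: 0.0283
```

>>> move_arm(deltas=[[[0,0.001,0,0],[0,0.002,0,0],[0,0.003,0,0],[0,0.004,0,0],[0,0.004,0,0]]])

```text
time: 13.15
ee_pos: [0.5149, -0.3201, 0.0768]
tcp_rot: [-90.0, -0.0, -1.1]
wrist_force: [-0.5, 0.3, -2.3]
opening: 0.0284
```

>>> move_arm(deltas=[[[0,0.001,0,0],[0,0.002,0,0],[0,0.003,0,0],[0,0.004,0,0],[0,0.004,0,0]]])

```text
time: 13.65
ee_pos: [0.5151, -0.32, 0.0734]
tcp_rot: [-90.0, -0.0, -1.0]
wrist_force: [-1.9, 1.7, 4.5]
opening: 0.028
```

Touched down: the force went from -2.3 to +4.5 N. I release.

>>> move_arm(deltas=[[[0,0,0,0],[0,0,0,0],[0,0,0,0],[0,0,0,0],[0,0,0,0]]], claw=0.07)

```text
time: 14.15
ee_pos: [0.5149, -0.3201, 0.0727]
tcp_rot: [-90.0, 0.0, -1.1]
wrist_force: [0.7, -0.3, -0.6]
opening: 0.0698
```

>>> move_arm(deltas=[[[0,-0.02,0,0],[0,-0.05,0,0],[0,-0.09,0,0],[0,-0.13,0,0],[0,-0.15,0,0]]])

```text
time: 14.65
ee_pos: [0.5155, -0.3204, 0.2267]
tcp_rot: [-90.1, -0.2, -1.0]
wrist_force: [0.7, -0.3, -0.3]
opening: 0.0697
```

>>> move_arm(deltas=[[[-0.03,0,0,0],[-0.06,0,0,0],[-0.1,0,0,0],[-0.1,0,0,0],[-0.1,0,0,0]]])

```text
time: 15.15
ee_pos: [0.4146, -0.3184, 0.2233]
tcp_rot: [-90.0, -0.1, -1.1]
wrist_force: [0.7, 0.1, 0.6]
opening: 0.0702
```

```bash
python3 - <<'E'
from h import *
S=snap('scene'); o=get_obs(); print(o['time'],o['ee_pos'],o['wrist_force'],o['opening'])
P=cloud(S); h=cv2.cvtColor(S['color'],cv2.COLOR_BGR2HSV)
m=blob(S,'b',(120,200,240,340))>0; q=P[m]; q=q[~np.isnan(q[:,0])]; t=q[q[:,2]>np.percentile(q[:,2],97)-.006]; print('cap',(t.max(0)+t.min(0))/2,len(t))
m=cv2.inRange(h,(22,120,60),(35,255,255))>0
q=P[m]; q=q[(abs(q[:,0]-.555)<.04)&(abs(q[:,1]+.032)<.04)]; print('prop top',np.nanpercentile(q[:,2],97).round(4))
m=blob(S,'r',(280,195,370,260))>0; q=P[m]; q=q[(q[:,2]>.091)&(q[:,2]<.1)]; print('ramp',np.median(q,0).round(4))
cv2.imwrite('pics/end.png',cv2.resize(S['color'][140:370,90:390],(782,600)))
E
```

```text
15.2 [ 0.41520369 -0.31839965  0.22307095] [ 0.24496251 -0.38639092  0.38378386] 0.07022922092892016
cap [ 0.51543264 -0.31787607  0.09885212] 211
prop top 0.1355
ramp [ 0.5539 -0.0676  0.0954]
```

View pics/end.png

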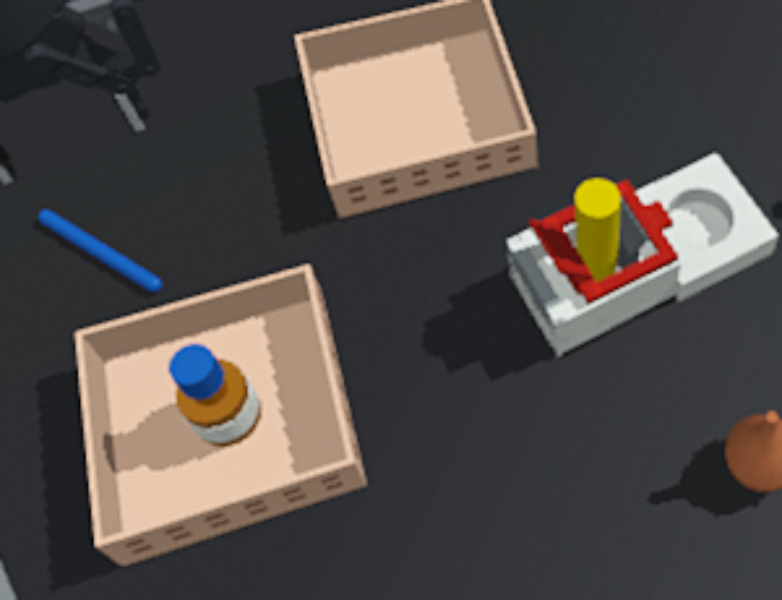

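The bottle stands upright in the basket at (215,395), the prop is still seated at (598,230), and the arm is clear.

```bash
python3 -c "from workcell import job_done; print(job_done())"
```

```text
the job is handed in; nothing more can be done
None
```

I pushed the yellow prop down into the slot, where it wedges the catch open. I then lifted the bottle out by its cap, stood it in the peach basket farthest to the robot's right, and handed the job in at about 15 s.

**Last checks:**
- **Prop:** its top is at 135.5 mm (135 mm expected when seated), and it stands upright.
- **Catch:** the ramp is about 21 mm back from where it started, which matches the seated prop.
- **Bottle:** the cap top measures about 99 mm, near the 100 mm expected. It stands upright within about 3 mm of the basket's centre.
- **Robot:** the gripper is clear, touching nothing.

**Off plan:**
- The push on the seated prop peaked at about 22 N, above the advised 5 to 15 N but well below the 120 N wrist limit.
- The two cameras disagreed by about 4 mm in x. I averaged them, and corrected the prop over the slot using one camera only.

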